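# Mirror the counter set for a left-handed colleague

### The arm

A 6-joint arm with a two-finger parallel gripper is mounted at the origin on a cart in front of the work surface, level with it; the furniture and walls round the work are solid. World frame = base frame: x ahead of the robot, y to its left, z up, the work surface at z = 0. Lengths are in mm, angles in rad, forces in N, time in s.
With the tool pointing down it reaches from about 350 to 775 mm from the base axis. Payload 7.3 kg.
Tool frame: the origin (TCP) lies at the very end of the fingers, on their centre line; the grasp point (between the pads) lies behind it (bot.grip_point_offset is the z of the grasp point in the tool frame, in mm); z points along the fingers, y is the line along which they close (so a half turn about z gives the same grasp; the last joint's range is limited). The gripper opens to 92 mm and grips with 3 to 60 N. Pads are 19 mm wide; open, the fingers measure 130 mm over their backs; the gripper's body (75 mm by 190 mm) begins 47 mm behind the grasp point.
Start: joints at [1.053, 0.342, 1.524, -0, 1.275, -0.146], TCP at [190.716, 489.155, 226.741] pointing down, gripper open.
Joint ranges: [-2.53, 2.53], [-0.77, 2.02], [0.04, 2.7], [-1, 4.14], [0.28, 2.66], [-3.11, 3.11]. Speed limits (rad/s): [2.57, 2.57, 3.14, 3.14, 3.14, 3.14].

### API

Orientations are given as [roll, pitch, yaw] about the fixed x, y, z axes, in that order (R = Rz(yaw) Ry(pitch) Rx(roll)).
In Python, from plant import bot gives the robot as it stands. The module is installed in compiled form; this text tells all that it offers.
- The arm moves only by the shell command python3 -m crank 'ROWS'. ROWS is JSON, a list that holds one entry, the list of rows, each a list of 5 numbers: the opening, from 0 (shut) to 1 (fully open), then the shift along the tool's x, y, z in cm, then the turn about the tool's z in degrees. In form: [[[claw, x, y, z, turn], ...]]. A call has exactly 10 rows; each row is the pose to reach, as a shift and turn from the pose commanded when the call began, along the tool's axes at that moment; what a row does not reach only later rows make up. A row lasts 1/10 s, in which the tool goes at most 50 mm and 8.59 degrees, less where a joint would pass 70% of its speed; a pose out of reach is approached as far as the arm can. A call with a gripper value outside its range is refused whole. The fingers move at their own pace and stop on an object; the grip force is fixed at half the most. Time passes only in rows, so rows that repeat a pose let the fingers close, or fill a call up. It gives the time, the measured TCP pose, the force, the opening and the grip force at its end, in the units of the state.
- bot.get_obs(): the state, without advancing time (a new reading comes with each control period).
- bot.capture(name): name is "scene" or "top"; returns (picture, depth): 384x512x3 uint8, red, green, blue; 384x512 float32, mm along the optical axis (not along the pixel's ray), 0 where there is no reading.
- bot.calibration(name): a dict with "vertical_fov" (degrees; the focal length in pixels is half the picture's height over the tangent of half this angle, whatever the lens; pixels are square), "cx", "cy" (the principal point, pixels), "rvec" (rotation vector, rad) and "tvec" (3), from world to camera coordinates, as OpenCV has them. Camera axes: x right, y down, z forward; pixel columns grow to the right and rows downward; lengths in mm; the calibration is good to about 2 mm. A picture is of the moment at which its call begins. calibration takes no time and is no camera call.
- bot.close_job(): hands the job in; it is judged then, once.
The state is a dict: "time": time; "joint_positions": joint angles; "dq": joint speeds; "tau": joint torques, N m; "tool_pos": TCP position; "tcp_rot": TCP orientation; "contact_force": force on the tool from outside, world axes, zero at the start; "moment": the same for the moment, N m; "grip_width": finger opening in mm; "finger_force": force on a finger pad.
Only numpy, scipy, OpenCV 4.12 (cv2) and the standard library are available. Lean on these libraries where they do the work, as an engineer would, in place of code of your own. Each camera call takes 0.05 s, during which the arm holds its last target. There are 200 camera calls.

### The job

A left-handed colleague takes over the counter: move the four things from the wooden tray with the cork pads to the grey tray so that they stand there in the reverse order, the thing that was leftmost on the wooden tray in the rightmost place and so on. Stand each one upright in the middle of its own dark square, let go of it, and never tip one over on the way.

Things in the scene. Friction and masses are not known exactly. Their poses are not given: they have to be found in the camera images.
- lens_spray: Small brown round dropper bottle of lens spray with a black dropper cap: 32 mm diameter up to 70 mm, 102 mm tall overall, 70 g. Grip it on the bottle's body. Loose. Origin: centre of its underside, z up along its height.
- cream_pot: White round screw-lidded pot: 54 mm diameter, 43 mm tall, 66 g. Loose. Origin: centre of its underside, z up along its height.
- tea_box: Small printed carton, 31 (x) by 81 (y) by 46 mm tall, 43 g; at the start its long side lies along the tray's row. Grip it across the 31 mm. Loose. Origin: centre of its underside, z up along its height.
- rubber_stamp: Rubber stamp standing on its printing face: oblong foot 26 (x) by 58 (y) by 14 mm, with a round wooden handle up to 32 mm in diameter, rising to 72 mm, 60 g. Grip it by the handle's knob, about 52 mm above the foot. Loose. Origin: centre of its underside, z up along its height.
- old_tray: Pale wooden tray, 90 (x) by 346 (y) mm, deck top 12 mm up, 20 mm high stops 5 mm wide at both ends; four cork pads in a row on it, a thing on each at the start. Origin: centre of its underside; x away from the robot across the tray, y along the row to the robot's left. Pad centres at y = +123, +41, -41, -123 mm, x = 0. Fixed; its place and turn differ from start to start.
- new_tray: Grey tray of the same size and axes (deck top 12 mm above its origin), empty at the start; four dark 74 mm square inlays, flush in its deck, mark its places: centres at y = +123, +41, -41, -123 mm, x = 0. Fixed. Either tray may be the nearer one; they lie roughly parallel, centres 140 to 190 mm apart.
- lens_spray_pad: Cork pad, 78 mm square, 3 mm thick, fixed on the wooden deck, on which the lens spray stands at the start (15 mm above the counter). The four pads look alike and never move, so this one keeps that thing's old place in the row. Origin: centre of its underside; axes as the tray.
- cream_pot_pad: Cork pad, 78 mm square, 3 mm thick, fixed on the wooden deck, on which the cream pot stands at the start (15 mm above the counter). The four pads look alike and never move, so this one keeps that thing's old place in the row. Origin: centre of its underside; axes as the tray.
- tea_box_pad: Cork pad, 78 mm square, 3 mm thick, fixed on the wooden deck, on which the tea box stands at the start (15 mm above the counter). The four pads look alike and never move, so this one keeps that thing's old place in the row. Origin: centre of its underside; axes as the tray.
- rubber_stamp_pad: Cork pad, 78 mm square, 3 mm thick, fixed on the wooden deck, on which the rubber stamp stands at the start (15 mm above the counter). The four pads look alike and never move, so this one keeps that thing's old place in the row. Origin: centre of its underside; axes as the tray.

How it is judged (in metres and radians):
At the end, for the whole second after the job is handed in: Each of the four things stands upright (within 0.12 rad) and at rest on the grey deck, in the place that mirrors its cork pad's place in the wooden tray's row (1st from left to 4th, 2nd to 3rd, and so on), within 13 mm of the inlay's centre along the tray and 15 mm across it (((y of lens_spray_pad in the frame of old_tray between 0.103 and 0.143 m and y of lens_spray in the frame of new_tray between -0.136 and -0.11 m) or (y of lens_spray_pad in the frame of old_tray between 0.021 and 0.061 m and y of lens_spray in the frame of new_tray between -0.054 and -0.028 m) or (y of lens_spray_pad in the frame of old_tray between -0.061 and -0.021 m and y of lens_spray in the frame of new_tray between 0.028 and 0.054 m) or (y of lens_spray_pad in the frame of old_tray between -0.143 and -0.103 m and y of lens_spray in the frame of new_tray between 0.11 and 0.136 m)) and x of lens_spray in the frame of new_tray between -0.015 and 0.015 m and z of lens_spray in the frame of new_tray between 0.006 and 0.018 m and angle between each of lens_spray, cream_pot, tea_box, rubber_stamp's own z axis and vertical below 0.12 rad and linear speed of each of lens_spray, cream_pot, tea_box, rubber_stamp below 0.02 m/s and ((y of cream_pot_pad in the frame of old_tray between 0.103 and 0.143 m and y of cream_pot in the frame of new_tray between -0.136 and -0.11 m) or (y of cream_pot_pad in the frame of old_tray between 0.021 and 0.061 m and y of cream_pot in the frame of new_tray between -0.054 and -0.028 m) or (y of cream_pot_pad in the frame of old_tray between -0.061 and -0.021 m and y of cream_pot in the frame of new_tray between 0.028 and 0.054 m) or (y of cream_pot_pad in the frame of old_tray between -0.143 and -0.103 m and y of cream_pot in the frame of new_tray between 0.11 and 0.136 m)) and x of cream_pot in the frame of new_tray between -0.015 and 0.015 m and z of cream_pot in the frame of new_tray between 0.006 and 0.018 m and ((y of tea_box_pad in the frame of old_tray between 0.103 and 0.143 m and y of tea_box in the frame of new_tray between -0.136 and -0.11 m) or (y of tea_box_pad in the frame of old_tray between 0.021 and 0.061 m and y of tea_box in the frame of new_tray between -0.054 and -0.028 m) or (y of tea_box_pad in the frame of old_tray between -0.061 and -0.021 m and y of tea_box in the frame of new_tray between 0.028 and 0.054 m) or (y of tea_box_pad in the frame of old_tray between -0.143 and -0.103 m and y of tea_box in the frame of new_tray between 0.11 and 0.136 m)) and x of tea_box in the frame of new_tray between -0.015 and 0.015 m and z of tea_box in the frame of new_tray between 0.006 and 0.018 m and ((y of rubber_stamp_pad in the frame of old_tray between 0.103 and 0.143 m and y of rubber_stamp in the frame of new_tray between -0.136 and -0.11 m) or (y of rubber_stamp_pad in the frame of old_tray between 0.021 and 0.061 m and y of rubber_stamp in the frame of new_tray between -0.054 and -0.028 m) or (y of rubber_stamp_pad in the frame of old_tray between -0.061 and -0.021 m and y of rubber_stamp in the frame of new_tray between 0.028 and 0.054 m) or (y of rubber_stamp_pad in the frame of old_tray between -0.143 and -0.103 m and y of rubber_stamp in the frame of new_tray between 0.11 and 0.136 m)) and x of rubber_stamp in the frame of new_tray between -0.015 and 0.015 m and z of rubber_stamp in the frame of new_tray between 0.006 and 0.018 m); the robot touches nothing.
It fails at once if the lens spray is tipped over (angle between lens_spray's own z axis and vertical above 0.7 rad).
It fails at once if the cream pot is tipped over (angle between cream_pot's own z axis and vertical above 0.7 rad).
It fails at once if the tea box is tipped over (angle between tea_box's own z axis and vertical above 0.7 rad).
It fails at once if the rubber stamp is tipped over (angle between rubber_stamp's own z axis and vertical above 0.7 rad).
It also fails if it takes over 90 s, if anything falls off the work surface, if the arm or the gripper's body presses on something with over 40 N, if the wrist force passes 120 N, or if a joint passes its speed limit or range.

## Working session

There is one attempt and no reset: what is moved stays moved. The work goes in short steps, Python scripts to look and compute and a shell command to move; the robot and the scene stay as the last step left them, time stands still between calls to the robot, and variables do not carry over. Pictures are saved under pics/ and viewed, at most 14 in all, crops included, and the job is handed in when it is done.

```bash
mkdir -p pics; cat > h.py <<'E'
import numpy as np,cv2
from plant import bot
def cal(n):
    c=bot.calibration(n); f=192/np.tan(np.radians(c["vertical_fov"])/2)
    R=cv2.Rodrigues(np.array(c["rvec"],float))[0]; return f,c["cx"],c["cy"],R,np.array(c["tvec"],float).ravel()
def ray(n,u,v,z):
    f,cx,cy,R,t=cal(n); d=R.T@np.array([(u-cx)/f,(v-cy)/f,1]); o=-R.T@t
    return o+d*(z-o[2])/d[2]
def cloud(n,D):
    f,cx,cy,R,t=cal(n); v,u=np.indices(D.shape); P=np.stack([(u-cx)/f*D,(v-cy)/f*D,D],-1)
    return (P-t)@R
E
python3 - <<'E'
from h import *
for n in("top","scene"):
    im,D=bot.capture(n); np.savez(n,im=im,D=D); cv2.imwrite(f"pics/{n}0.png",im[:,:,::-1]); f,cx,cy,R,t=cal(n); print(n,f,-R.T@t,(D==0).mean())
print(bot.get_obs(),bot.grip_point_offset)
E
```

```text
top 461.62887919035467 [451.80107329 245.04081413 872.33964048] 0.003972371419270833
scene 417.930958901802 [202.77591848 914.04964169 450.1881888 ] 0.003936767578125
{'time': 0.1, 'joint_positions': array([ 1.05297767e+00,  3.42660693e-01,  1.52489134e+00,  8.09416062e-06,
        1.27538094e+00, -1.46000946e-01]), 'dq': array([ 0.00029501, -0.00299079, -0.00126679,  0.00012756,  0.00079866,
        0.00060956]), 'tau': array([ 1.68895349e-03, -4.32004917e+01, -2.44696462e+01,  7.20232632e-02,
        5.25958801e-02, -4.47040054e-05]), 'tool_pos': array([190.54333215, 488.83357903, 226.12100525]), 'tcp_rot': array([-3.14026772e+00, -2.02651766e-04,  2.76977245e+00]), 'contact_force': array([-0.17547576,  1.28691884, -0.3738669 ]), 'moment': array([-0.05969167,  0.04471946, -0.03914936]), 'finger_force': 0.0, 'grip_width': 91.87594841685147} -18.8
```

View pics/top0.png

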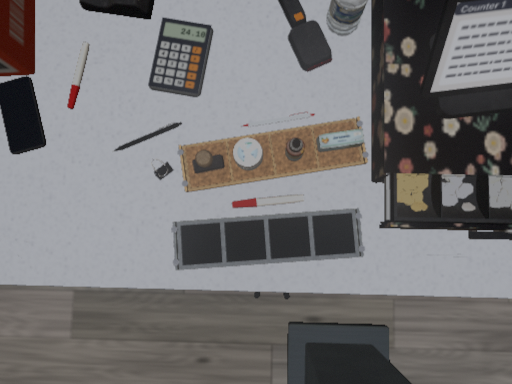

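View pics/scene0.png

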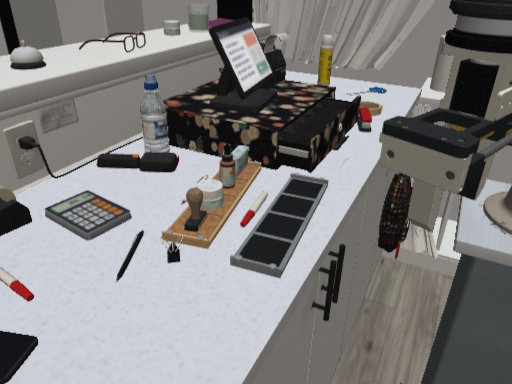

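The top view shows the wooden tray with the stamp at (206,160), pot (248,152), spray (295,147) and box (340,139). The grey tray is centred near (268,240), nearer the robot. The scene view agrees, with a flowered case standing to the right, behind the tea box.

```bash
cat > m.py <<'E'
from h import *
z=np.load("top.npz"); im,D=z["im"],z["D"]; P=cloud("top",D)
hsv=cv2.cvtColor(im,cv2.COLOR_RGB2HSV)
for u,v in((0,0),(511,0),(268,240),(272,155)): print(u,v,ray("top",u,v,12).round(0))
# inlays
m=((hsv[...,2]<60)).astype(np.uint8); m[:205]=0;m[272:]=0;m[:,:170]=0;m[:,365:]=0
C=[]
for c in cv2.findContours(m,cv2.RETR_EXTERNAL,cv2.CHAIN_APPROX_NONE)[0]:
    if cv2.contourArea(c)>500:
        (u,v),s,a=cv2.minAreaRect(c); p=ray("top",u,v,12); C.append(p); print("inlay",round(u),round(v),np.round(s,1),p.round(1))
C=np.array(C); d=C[C[:,1].argmax()]-C[C[:,1].argmin()]; print("new centre",C.mean(0).round(1),"row yaw",np.degrees(np.arctan2(-d[0],d[1])).round(2), np.linalg.norm(d))
# wooden tray
m=((hsv[...,1]>90)&(hsv[...,0]>5)&(hsv[...,0]<28)&(hsv[...,2]>90)).astype(np.uint8); m[:115]=0;m[195:]=0;m[:,:175]=0;m[:,370:]=0
m=cv2.morphologyEx(m,cv2.MORPH_CLOSE,np.ones((9,9)))
c=max(cv2.findContours(m,cv2.RETR_EXTERNAL,cv2.CHAIN_APPROX_NONE)[0],key=cv2.contourArea)
r=cv2.minAreaRect(c); b=[ray("top",u,v,12)[:2] for u,v in cv2.boxPoints(r)]; b=np.array(b); print("old",r,b.round(0).tolist(),b.mean(0).round(1))
# things from depth: points above 26 mm
Z=P[...,2]; print("deck z",Z[240,200],Z[240,246],"pad z",Z[175,270])
for (u0,u1,v0,v1),n in(((180,228,140,180),"stamp"),((229,268,130,172),"pot"),((280,310,130,167),"spray"),((314,364,122,155),"box")):
    k=np.zeros(Z.shape,bool); k[v0:v1,u0:u1]=1
    k&=(Z>22)&(D>0); q=P[k]; top=q[:,2].max(); t=q[q[:,2]>np.percentile(q[:,2],90)-6]
    print(n,"n",k.sum(),"zmax",top.round(1),"top centre bbox",((t.max(0)+t.min(0))/2).round(1),t.mean(0).round(1),"rect",[np.round(x,1) for x in cv2.minAreaRect(t[:,:2].astype(np.float32))])
    for lo,hi in((22,35),(35,50),(50,65),(65,90),(90,125)):
        s=q[(q[:,2]>lo)&(q[:,2]<hi)]
        if len(s)>8: print("   ",lo,hi,len(s),s.min(0)[:2].round(0),s.max(0)[:2].round(0))
# obstacle heights near
g=P[::1,::1].reshape(-1,3); 
for x0 in range(330,720,40):
    print(x0,[int(np.max(g[(g[:,0]>=x0)&(g[:,0]<x0+40)&(g[:,1]>=y0)&(g[:,1]<y0+40)][:,2],initial=-1)) for y0 in range(480,-120,-40)])
E
python3 m.py
python3 -c "
import cv2;i=cv2.imread('pics/top0.png')[110:280,165:380];cv2.imwrite('pics/crop.png',cv2.resize(i,None,fx=3.5,fy=3.5,interpolation=3))"
```

```text
0 0 [922. 796.  12.]
511 0 [ 931. -208.   12.]
268 240 [458. 251.  12.]
272 155 [618. 247.  12.]
inlay 201 244 [38.5 38.5] [448.6 375.5  12. ]
inlay 245 240 [38.6 38.6] [456.4 293.9  12. ]
inlay 289 237 [38.7 38.8] [464.2 212.2  12. ]
inlay 333 234 [38.7 39. ] [472.  130.5  12. ]
new centre [460.3 253.   12. ] row yaw 5.45 246.18330926885434
old ((272.5760498046875, 154.87069702148438), (44.526084899902344, 181.0809326171875), 80.9867935180664) [[630.0, 423.0], [691.0, 85.0], [607.0, 71.0], [546.0, 406.0]] [618.6 246.4]
deck z 13.753048894155885 12.312846566558902 pad z 14.300505020247735
stamp n 539 zmax 88.9 top centre bbox [598.9 367.7  84.7] [598.2 366.9  85.2] rect [array([598.9, 366.8]), array([26.9, 28. ]), np.float64(60.9)]
    22 35 290 [571. 338.] [624. 420.]
    65 90 248 [583. 352.] [614. 382.]
pot n 776 zmax 62.2 top centre bbox [615.2 292.   58.4] [614.9 291.8  58.5] rect [array([615.2, 292. ]), array([52.7, 50.4]), np.float64(1.2)]
    22 35 36 [588. 265.] [612. 314.]
    35 50 51 [588. 265.] [620. 318.]
    50 65 689 [589. 265.] [641. 317.]
spray n 368 zmax 117.5 top 
[... 520 characters left out ...]
66.]
    50 65 626 [623.  86.] [661. 166.]
    65 90 72 [630.  87.] [655. 162.]
330 [3, 2, 2, 3, 3, 3, 3, 2, 5, 3, 3, 3, 3, 3, 2]
370 [4, 4, 22, 15, 14, 4, 4, 5, 4, 5, 4, 4, 4, 5, 5]
410 [4, 4, 23, 17, 17, 16, 16, 16, 16, 17, 25, 23, 3, 4, 5]
450 [4, 3, 25, 17, 17, 16, 872, 16, 17, 16, 26, 100, 100, 100, 99]
490 [5, 4, 12, 15, 15, 19, 19, 16, 15, 16, 26, 99, 100, 99, 99]
530 [3, 5, 24, 19, 17, 17, 18, 18, 17, 4, 4, 65, 77, 42, 69]
570 [5, 45, 24, 88, 88, 61, 60, 76, 73, 18, 18, 111, 112, 112, 112]
610 [11, 4, 24, 86, 79, 62, 61, 117, 95, 67, 66, 111, 112, 112, 112]
650 [12, 12, 14, 5, 12, 16, 19, 18, 19, 65, 66, 111, 161, 157, 128]
690 [4, 3, 4, 4, 4, 4, 9, 11, 12, 4, 21, 112, 237, 235, 225]
```

View pics/crop.png

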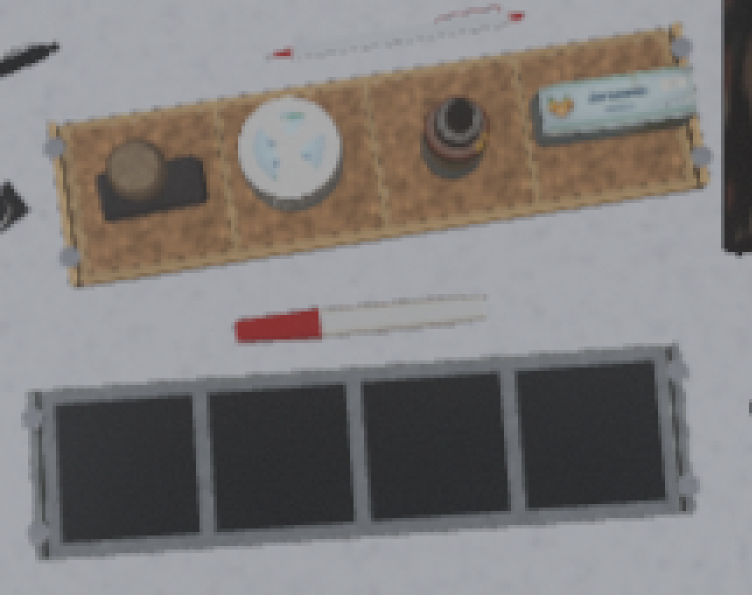

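From the crop: stamp knob at crop (137,170) with its foot centred at (153,188), pot lid (290,148), spray (457,115), and box top spanning (540–692, 70–135). The case edge is at about crop x=723. Next I work out the clearance to the case and a second-view check.

```bash
cat >> h.py <<'E'
def go(x,y,z,yaw):
    "shift (cm, tool axes) and turn (deg) from measured pose to tcp x,y,z, yaw deg"
    o=bot.get_obs(); p=np.array(o["tool_pos"]); w=np.degrees(o["tcp_rot"][2]); c,s=np.cos(np.radians(w)),np.sin(np.radians(w))
    d=np.array([x,y,z])-p; t=-((yaw-w+180)%360-180)
    print("now",p.round(1),"yaw",w.round(1),"-> shift",np.round([(c*d[0]+s*d[1])/10,(s*d[0]-c*d[1])/10,-d[2]/10],2),"turn",round(t,1))
E
python3 - <<'E'
from h import *
z=np.load("top.npz"); P=cloud("top",z["D"]); q=P.reshape(-1,3)
for x0 in range(480,720,30):
    k=q[(q[:,0]>x0)&(q[:,0]<x0+30)&(q[:,2]>60)&(q[:,1]<84)]
    print(x0,np.percentile(k[:,1],99.5).round(0) if len(k) else None,end="; ")
print(); z=np.load("scene.npz"); Q=cloud("scene",z["D"]); q=Q.reshape(-1,3)
for n,x,y,a,b in(("stamp",598,367,70,84),("pot",615,292,50,62),("spray",623,207,30,80),("box",642,125,50,66)):
    k=q[(abs(q[:,0]-x)<40)&(abs(q[:,1]-y)<45)&(q[:,2]>a)&(q[:,2]<b)]; print(n,len(k),k.min(0).round(0),k.max(0).round(0))
f=ray("top",208.7,163.7,29); print("foot",f)
for a in((319,135),(362,129.5),(364,149),(319.5,149)): print(ray("top",*a,61).round(0)[:2],end=" ")
go(600,366,180,102)
E
```

```text
480 48.0; 510 46.0; 540 46.0; 570 61.0; 600 61.0; 630 61.0; 660 61.0; 690 61.0; 
stamp 124 [582. 357.  70.] [609. 384.  84.]
pot 328 [586. 268.  50.] [641. 320.  61.]
spray 354 [605. 162.  30.] [637. 227.  80.]
box 205 [622.  86.  50.] [658. 166.  65.]
foot [596.26042205 364.15940851  29.        ]
[646. 164.] [658.  87.] [623.  84.] [621. 163.] now [190.5 488.8 226.1] yaw 158.7 -> shift [-42.61   3.43   4.61] turn 56.7
```

```bash
python3 -c "
from h import *
go(622,207.5,180,100)"
```

```text
now [190.5 488.8 226.1] yaw 158.7 -> shift [-50.42 -10.54   4.61] turn 58.7
```

```bash
python3 -m crank '[[[1,-3,-0.6,0.3,6],[1,-6,-1.2,0.6,12],[1,-9,-1.8,0.9,18],[1,-12,-2.4,1.2,24],[1,-16,-3,1.5,30],[1,-20,-4,1.8,36],[1,-24,-5,2.1,42],[1,-28,-6,2.4,48],[1,-32,-7,2.7,54],[1,-35,-7.3,3,58.7]]]'; python3 -c "
from h import *
go(622,207.5,130,100)
im,D=bot.capture('scene'); cv2.imwrite('pics/s1.png',im[:,:,::-1])"
```

```text
time: 1.1
tool_pos: [491.9, 291.9, 196.2]
tcp_rot: [-3.141, 0.001, 1.74]
contact_force: [0.3, 0.3, 0.5]
grip_width: 91.7
finger_force: 0.0
now [491.9 291.9 196.2] yaw 99.7 -> shift [-10.51  11.41   6.62] turn -0.3
```

View pics/s1.png

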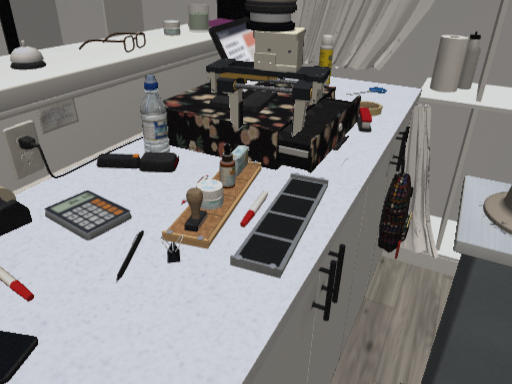

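The scene view shows the gripper at (265,90), its fingers at columns 236 and 298 and its long body side along the closing direction, so it clears the neighbours in the row. Everything still stands.

```bash
python3 -m crank '[[[1,-2.1,2.3,1.2,0],[1,-4.2,4.6,2.4,0],[1,-6.3,6.9,3.6,0],[1,-8.4,9.1,5,0],[1,-10.5,11.4,6.6,0],[1,-10.5,11.4,6.6,0],[1,-10.5,11.4,8.6,0],[1,-10.5,11.4,10.6,0],[1,-10.5,11.4,12.6,0],[1,-10.5,11.4,14,0]]]'; python3 -m crank '[[[0.2,0,0,0,0],[0,0,0,0,0],[0,0,0,0,0],[0,0,0,0,0],[0,0,0,0,0],[0,0,0,0,0],[0,0,0,-1,0],[0,0,0,-3,0],[0,0,0,-5,0],[0,0,0,-7,0]]]'; python3 -c "
from h import *
go(456.4,293.9,140,95.5)"
```

```text
time: 2.15
tool_pos: [619.5, 211.0, 55.4]
tcp_rot: [-3.14, -0.0, 1.746]
contact_force: [-0.6, -0.1, 0.4]
grip_width: 91.9
finger_force: 0.0
time: 3.15
tool_pos: [620.9, 210.4, 128.3]
tcp_rot: [3.141, -0.0, 1.745]
contact_force: [-0.4, 0.4, 1.3]
grip_width: 16.5
finger_force: 0.0
now [620.9 210.4 128.3] yaw 100.0 -> shift [ 11.08 -14.75  -1.17] turn 4.5
```

```bash
python3 -c "
from h import *
im,D=bot.capture('scene'); cv2.imwrite('pics/s2.png',cv2.resize(im[40:260,130:380,::-1],None,fx=2.5,fy=2.5))
o=bot.get_obs();print(o['grip_width'],o['finger_force'])"
```

```text
12.385032954099822 0.0
```

View pics/s2.png

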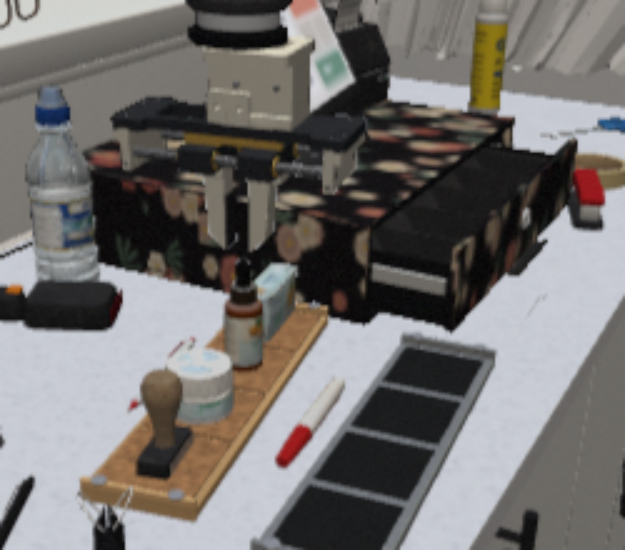

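The fingers close at about 80 mm/s, so the lift came too early. The bottle at crop (243,320) still stands in place, so I reopen and repeat with a longer closing.

```bash
python3 -m crank '[[[1,-0.3,0,0,0],[1,-0.3,0,0,0],[1,-0.3,0,0,0],[1,-0.3,0,0,0],[1,-0.3,0,0,0],[1,-0.3,0,0,0],[1,-0.3,0,0,0],[1,-0.3,0,0,0],[1,-0.3,0,0,0],[1,-0.3,0,0,0]]]'; python3 -c "
from h import *
go(622,207.5,56,100)"
```

```text
time: 4.2
tool_pos: [621.3, 207.4, 126.8]
tcp_rot: [3.141, -0.0, 1.745]
contact_force: [-0.1, -0.2, -0.0]
grip_width: 87.7
finger_force: 0.0
now [621.3 207.4 126.8] yaw 100.0 -> shift [-0.    0.07  7.08] turn -0.0
```

```bash
python3 -m crank '[[[1,0,0,1.5,0],[1,0,0,3,0],[1,0,0,4.5,0],[1,0,0,6,0],[1,0,0,7.1,0],[0.8,0,0,7.1,0],[0,0,0,7.1,0],[0,0,0,7.1,0],[0,0,0,7.1,0],[0,0,0,7.1,0]]]'; python3 -m crank '[[[0,0,0,0,0],[0,0,0,0,0],[0,0,0,0,0],[0,0,0,0,0],[0,0,0,0,0],[0,0,0,0,0],[0,0,0,0,0],[0,0,0,-1,0],[0,0,0,-2,0],[0,0,0,-3,0]]]'; python3 -c "
from h import *
go(456.4,293.9,140,95.5)"
```

```text
time: 5.2
tool_pos: [621.6, 207.5, 56.4]
tcp_rot: [3.14, -0.0, 1.745]
contact_force: [0.7, 0.1, -0.6]
grip_width: 56.5
finger_force: 0.0
time: 6.2
tool_pos: [621.5, 207.5, 87.0]
tcp_rot: [3.141, -0.0, 1.745]
contact_force: [0.2, 0.1, -0.6]
grip_width: 31.0
finger_force: 30.0
now [621.5 207.5  87. ] yaw 100.0 -> shift [ 11.38 -14.76  -5.3 ] turn 4.5
```

```bash
python3 -m crank '[[[0,0,0,-2,0],[0,0,0,-4,0],[0,1.2,-1.6,-5.3,0.5],[0,3,-4,-5.3,1],[0,5,-6.5,-5.3,2],[0,7,-9,-5.3,3],[0,9,-11.6,-5.3,4],[0,10.5,-13.6,-5.3,4.5],[0,11.4,-14.8,-5.3,4.5],[0,11.4,-14.8,-5.3,4.5]]]'; python3 -c "
from h import *
go(456.4,293.9,54.4,95.5)"
```

```text
time: 7.2
tool_pos: [454.7, 294.8, 139.6]
tcp_rot: [3.141, -0.0, 1.669]
contact_force: [-0.1, -0.4, -0.3]
grip_width: 31.7
finger_force: 30.0
now [454.7 294.8 139.6] yaw 95.6 -> shift [-0.11  0.16  8.52] turn 0.1
```

```bash
python3 -m crank '[[[0,-0.1,0.2,2,0],[0,-0.1,0.2,4,0],[0,-0.1,0.2,6,0],[0,-0.1,0.2,7.5,0],[0,-0.1,0.2,8,0],[0,-0.1,0.2,8.3,0],[0,-0.1,0.2,8.5,0],[0,-0.1,0.2,8.6,0],[0,-0.1,0.2,8.6,0],[0,-0.1,0.2,8.6,0]]]'; python3 -m crank '[[[0.4,0,0,0,0],[0.7,0,0,0,0],[1,0,0,0,0],[1,0,0,0,0],[1,0,0,0,0],[1,0,0,0,0],[1,0,0,0,0],[1,0,0,-2,0],[1,0,0,-5,0],[1,0,0,-8,0]]]'; python3 -c "
from h import *
go(614.5,292.5,130,100)"
```

```text
time: 8.2
tool_pos: [458.1, 293.3, 53.2]
tcp_rot: [3.141, -0.0, 1.667]
contact_force: [0.5, 0.3, -0.4]
grip_width: 31.4
finger_force: 30.0
time: 9.2
tool_pos: [457.5, 293.0, 133.3]
tcp_rot: [-3.14, 0.0, 1.667]
contact_force: [0.7, 0.6, -0.3]
grip_width: 91.6
finger_force: 0.0
now [457.5 293.  133.3] yaw 95.5 -> shift [-1.55 15.63  0.33] turn -4.5
```

```bash
python3 -m crank '[[[1,-0.3,3,0,-1],[1,-0.6,6,0,-2],[1,-0.9,9,0,-3],[1,-1.2,12,0,-4],[1,-1.5,15,0.3,-4.5],[1,-1.6,15.6,0.3,-4.5],[1,-1.6,15.6,0.3,-4.5],[1,-1.6,15.6,2,-4.5],[1,-1.6,15.6,4,-4.5],[1,-1.6,15.6,5,-4.5]]]'; python3 -c "
from h import *
go(614.5,292.5,27,100)"
```

```text
time: 10.2
tool_pos: [612.6, 292.2, 81.3]
tcp_rot: [-3.139, 0.0, 1.746]
contact_force: [-0.6, 1.1, -0.1]
grip_width: 91.9
finger_force: 0.0
now [612.6 292.2  81.3] yaw 100.0 -> shift [-0.01  0.19  5.43] turn 0.0
```

```bash
python3 -m crank '[[[1,0,0.1,1.5,0],[1,0,0.1,3,0],[1,0,0.1,4.5,0],[1,0,0.1,5.3,0],[0.7,0,0.1,5.3,0],[0,0,0.1,5.3,0],[0,0,0.1,5.3,0],[0,0,0.1,5.3,0],[0,0,0.1,5.3,0],[0,0,0.1,5.3,0]]]'; python3 -m crank '[[[0,0,0,0,0],[0,0,0,0,0],[0,0,0,0,0],[0,0,0,-1,0],[0,0,0,-2,0],[0,0,0,-4,0],[0,0,0,-6,0],[0,0,0,-8,0],[0,0,0,-10,0],[0,0,0,-10,0]]]'; python3 -c "
from h import *
go(464.2,212.2,128,95.5)"
```

```text
time: 11.2
tool_pos: [615.8, 292.5, 30.2]
tcp_rot: [3.141, -0.0, 1.745]
contact_force: [0.2, 1.0, 2.5]
grip_width: 52.9
finger_force: 30.0
time: 12.2
tool_pos: [617.5, 293.1, 133.8]
tcp_rot: [3.135, -0.001, 1.745]
contact_force: [0.6, 0.1, -0.0]
grip_width: 53.4
finger_force: 30.0
now [617.5 293.1 133.8] yaw 100.0 -> shift [ -5.3  -16.5    0.58] turn 4.5
```

```bash
python3 -m crank '[[[0,-0.5,-1.6,0,0.5],[0,-1.2,-3.8,0,1],[0,-2,-6.3,0,2],[0,-2.8,-8.8,0,3],[0,-3.6,-11.3,0,4],[0,-4.4,-13.8,0.3,4.5],[0,-5,-15.6,0.6,4.5],[0,-5.3,-16.5,0.6,4.5],[0,-5.3,-16.5,0.6,4.5],[0,-5.3,-16.5,0.6,4.5]]]'; python3 -c "
from h import *
go(464.2,212.2,27.5,95.5)"
```

```text
time: 13.2
tool_pos: [463.3, 211.9, 123.9]
tcp_rot: [3.14, -0.0, 1.667]
contact_force: [1.3, 0.4, -0.6]
grip_width: 53.5
finger_force: 30.0
now [463.3 211.9 123.9] yaw 95.5 -> shift [0.02 0.09 9.64] turn -0.0
```

```bash
python3 -m crank '[[[0,0,0.1,2,0],[0,0,0.1,4,0],[0,0,0.1,6,0],[0,0,0.1,8,0],[0,0,0.1,8.8,0],[0,0,0.1,9.1,0],[0,0,0.1,9.3,0],[0,0,0.1,9.5,0],[0,0,0.1,9.6,0],[0,0,0.1,9.6,0]]]'
```

```text
time: 14.2
tool_pos: [463.6, 211.7, 28.1]
tcp_rot: [3.141, -0.0, 1.667]
contact_force: [-0.7, -0.7, -0.3]
grip_width: 52.9
finger_force: 30.0
```

```bash
python3 -m crank '[[[0,0,0,0.05,0],[0,0,0,0.1,0],[0,0,0,0.15,0],[0,0,0,0.15,0],[0,0,0,0.15,0],[0,0,0,0.15,0],[0,0,0,0.15,0],[0,0,0,0.15,0],[0,0,0,0.15,0],[0,0,0,0.15,0]]]'
```

```text
time: 15.2
tool_pos: [463.6, 211.7, 27.2]
tcp_rot: [3.141, -0.0, 1.667]
contact_force: [-1.4, -0.8, 7.8]
grip_width: 53.5
finger_force: 30.0
```

Contact (7.8 N), so the pot is standing on the deck and I release it.

```bash
python3 -m crank '[[[0.7,0,0,0,0],[0.8,0,0,0,0],[1,0,0,0,0],[1,0,0,0,0],[1,0,0,0,0],[1,0,0,-2,0],[1,0,0,-5,0],[1,0,0,-8,0],[1,0,0,-10.3,0],[1,0,0,-10.3,0]]]';  python3 -c "
from h import *
go(598,367,130,100)"
```

```text
time: 16.2
tool_pos: [465.2, 212.2, 132.2]
tcp_rot: [3.135, -0.001, 1.667]
contact_force: [-0.2, -0.2, 0.2]
grip_width: 91.9
finger_force: 0.0
now [465.2 212.2 132.2] yaw 95.5 -> shift [14.13 14.7   0.22] turn -4.5
```

```bash
python3 -m crank '[[[1,2.8,2.9,0,-1],[1,5.6,5.8,0,-2],[1,8.4,8.7,0,-3],[1,11.2,11.6,0,-4],[1,14.1,14.7,0,-4.5],[1,14.1,14.7,0,-4.5],[1,14.1,14.7,0,-4.5],[1,14.1,14.7,1,-4.5],[1,14.1,14.7,2,-4.5],[1,14.1,14.7,2.5,-4.5]]]';  python3 -c "
from h import *
go(598,366.5,48,100)"
```

```text
time: 17.2
tool_pos: [595.1, 365.0, 102.8]
tcp_rot: [-3.139, 0.001, 1.745]
contact_force: [0.1, -0.3, 0.1]
grip_width: 91.9
finger_force: 0.0
now [595.1 365.  102.8] yaw 100.0 -> shift [0.1  0.31 5.48] turn -0.0
```

```bash
python3 -m crank '[[[1,0,0.1,1.5,0],[1,0,0.1,3,0],[1,0,0.1,4.5,0],[1,0,0.1,5.3,0],[0.7,0,0.1,5.3,0],[0,0,0.1,5.3,0],[0,0,0.1,5.3,0],[0,0,0.1,5.3,0],[0,0,0.1,5.3,0],[0,0,0.1,5.3,0]]]'; python3 -m crank '[[[0,0,0,0,0],[0,0,0,0,0],[0,0,0,0,0],[0,0,0,0,0],[0,0,0,0,0],[0,0,0,0,0],[0,0,0,-1,0],[0,0,0,-2,0],[0,0,0,-3,0],[0,0,0,-3,0]]]'; python3 -c "
from h import *
go(472,130.5,140,95.5)
im,D=bot.capture('scene'); cv2.imwrite('pics/s3.png',cv2.resize(im[40:300,100:380,::-1],None,fx=2.3,fy=2.3))"
```

```text
time: 18.2
tool_pos: [597.3, 366.3, 51.6]
tcp_rot: [3.141, -0.0, 1.745]
contact_force: [0.0, -0.4, 0.4]
grip_width: 48.4
finger_force: 0.0
time: 19.2
tool_pos: [598.3, 366.9, 84.0]
tcp_rot: [3.137, -0.001, 1.745]
contact_force: [-0.3, -0.2, -0.6]
grip_width: 28.3
finger_force: 30.0
now [598.3 366.9  84. ] yaw 100.0 -> shift [-21.08 -16.54  -5.6 ] turn 4.5
```

View pics/s3.png

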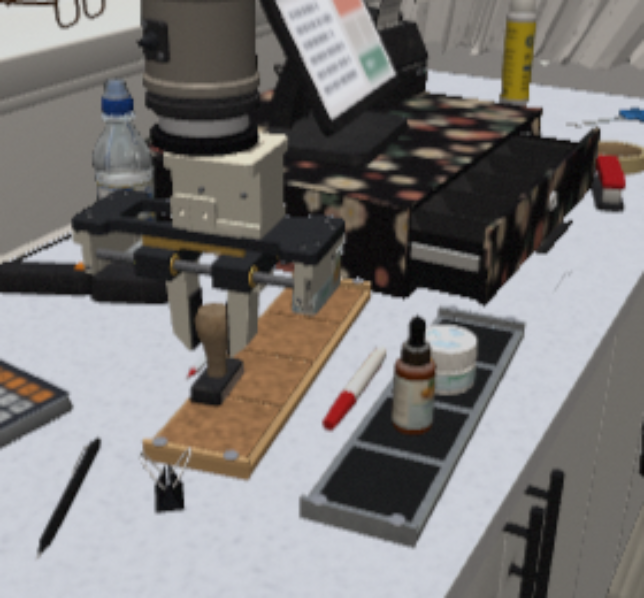

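The stamp hangs upright between the fingers at crop (212,345). The bottle (415,380) and the pot (450,355) stand on their grey squares.

```bash
python3 -m crank '[[[0,0,0,-1.5,0],[0,-0.8,-0.6,-3.5,0.5],[0,-2.5,-2,-5,1],[0,-5,-4,-5.6,2],[0,-8,-6.3,-5.6,3],[0,-11,-8.6,-5.6,4],[0,-14,-11,-5.6,4.5],[0,-17,-13.3,-5.6,4.5],[0,-19.5,-15.3,-5.6,4.5],[0,-21.1,-16.5,-5.6,4.5]]]'; python3 -c "
from h import *
go(472,130.5,50.5,95.5)"
```

```text
time: 20.25
tool_pos: [470.1, 128.2, 138.0]
tcp_rot: [-3.141, 0.0, 1.666]
contact_force: [-0.0, 0.7, -0.3]
grip_width: 28.4
finger_force: 30.0
now [470.1 128.2 138. ] yaw 95.4 -> shift [0.22 0.21 8.75] turn -0.1
```

```bash
python3 -m crank '[[[0,0.1,0.1,2,0],[0,0.1,0.1,4,0],[0,0.1,0.1,6,0],[0,0.1,0.1,7.5,0],[0,0.1,0.1,8.2,0],[0,0.1,0.1,8.5,0],[0,0.1,0.1,8.7,0],[0,0.1,0.1,8.8,0],[0,0.1,0.1,8.8,0],[0,0.1,0.1,8.8,0]]]'
```

```text
time: 21.25
tool_pos: [472.5, 130.9, 49.7]
tcp_rot: [3.141, -0.0, 1.667]
contact_force: [-0.1, -0.1, -0.4]
grip_width: 28.7
finger_force: 30.0
```

```bash
python3 -m crank '[[[0,0,0,0.05,0],[0,0,0,0.1,0],[0,0,0,0.15,0],[0,0,0,0.2,0],[0,0,0,0.2,0],[0,0,0,0.2,0],[0,0,0,0.2,0],[0,0,0,0.2,0],[0,0,0,0.2,0],[0,0,0,0.2,0]]]'
```

```text
time: 22.25
tool_pos: [472.7, 130.9, 48.1]
tcp_rot: [3.14, -0.0, 1.667]
contact_force: [-1.2, 0.4, 8.2]
grip_width: 28.3
finger_force: 30.0
```

```bash
python3 -m crank '[[[0.4,0,0,0,0],[0.7,0,0,0,0],[1,0,0,0,0],[1,0,0,0,0],[1,0,0,0,0],[1,0,0,0,0],[1,0,0,-2,0],[1,0,0,-5,0],[1,0,0,-8,0],[1,0,0,-8.2,0]]]';  python3 -c "
from h import *
go(638.6,134,130,99.5)"
```

```text
time: 23.25
tool_pos: [474.3, 131.2, 132.6]
tcp_rot: [3.135, -0.0, 1.667]
contact_force: [-0.5, -0.8, 0.4]
grip_width: 91.8
finger_force: 0.0
now [474.3 131.2 132.6] yaw 95.5 -> shift [-1.3  16.38  0.26] turn -4.0
```

```bash
python3 -m crank '[[[1,-0.2,3,0,-1],[1,-0.5,6,0,-2],[1,-0.8,9,0,-3],[1,-1,12,0,-4],[1,-1.3,15,0,-4],[1,-1.3,16.4,0,-4],[1,-1.3,16.4,0.3,-4],[1,-1.3,16.4,2,-4],[1,-1.3,16.4,4,-4],[1,-1.3,16.4,5,-4]]]';  python3 -c "
from h import *
go(638.6,134,25,99.5)"
```

```text
time: 24.25
tool_pos: [634.4, 133.6, 76.7]
tcp_rot: [-3.137, -0.0, 1.737]
contact_force: [-0.8, -0.4, -0.5]
grip_width: 92.2
finger_force: 0.0
now [634.4 133.6  76.7] yaw 99.5 -> shift [-0.03  0.42  5.17] turn 0.0
```

```bash
python3 -m crank '[[[1,0,0.2,1.5,0],[1,0,0.2,3,0],[1,0,0.2,4.5,0],[1,0,0.2,5,0],[0.7,0,0.2,5,0],[0,0,0.2,5,0],[0,0,0.2,5,0],[0,0,0.2,5,0],[0,0,0.2,5,0],[0,0,0.2,5,0]]]'; python3 -m crank '[[[0,0,0,0,0],[0,0,0,0,0],[0,0,0,0,0],[0,0,0,0,0],[0,0,0,0,0],[0,0,0,0,0],[0,0,0,-1,0],[0,0,0,-2,0],[0,0,0,-4,0],[0,0,0,-6,0]]]'; python3 -c "
from h import *
im,D=bot.capture('top'); cv2.imwrite('pics/t3.png',cv2.resize(im[100:290,150:400,::-1],None,fx=3,fy=3))"
```

```text
time: 25.25
tool_pos: [638.8, 134.0, 29.6]
tcp_rot: [3.141, -0.0, 1.737]
contact_force: [0.0, -0.1, -0.5]
grip_width: 48.4
finger_force: 0.0
time: 26.25
tool_pos: [638.6, 134.0, 90.6]
tcp_rot: [3.141, -0.0, 1.737]
contact_force: [-0.1, -0.2, -0.9]
grip_width: 30.6
finger_force: 30.0
```

View pics/t3.png

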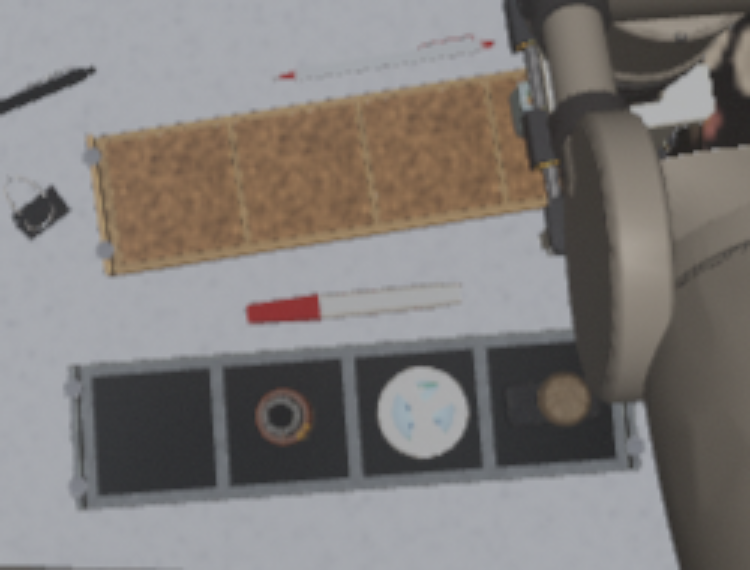

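The box is gripped, with the gripper over the right end of the wooden tray. The bottle (283,415), pot (423,410) and stamp (about 560,400) sit in their squares, and the left square is free.

```bash
python3 -c "
from h import *
go(447.8,383.4,150,95.5)"; python3 -m crank '[[[0,0,0,-2,0],[0,0,0,-4,0],[0,0,0,-6,0],[0,0,0,-6,0],[0,0,0,-6,0],[0,0,0,-6,0],[0,0,0,-6,0],[0,0,0,-6,0],[0,0,0,-6,0],[0,0,0,-6,0]]]'
```

```text
now [640.7 134.3  94.8] yaw 99.5 -> shift [ 27.76 -14.92  -5.52] turn 4.0
time: 27.3
tool_pos: [638.6, 134.0, 148.9]
tcp_rot: [-3.141, -0.0, 1.736]
contact_force: [0.0, 0.7, -0.2]
grip_width: 30.2
finger_force: 30.0
```

```bash
python3 -m crank '[[[0,1.5,-0.8,0,0],[0,4,-2,0,0],[0,7.5,-3.5,0,1],[0,11,-5.3,0,2],[0,14.5,-7.3,0,3],[0,18,-9.3,0,4],[0,21.5,-11.3,0,4],[0,24.5,-13,0,4],[0,26.8,-14.2,0,4],[0,27.8,-14.7,0,4]]]'; python3 -c "
from h import *
go(447.8,383.4,27,95.5)"
```

```text
time: 28.3
tool_pos: [445.1, 386.2, 149.5]
tcp_rot: [-3.141, -0.001, 1.67]
contact_force: [0.7, -0.0, -0.6]
grip_width: 30.3
finger_force: 30.0
now [445.1 386.2 149.5] yaw 95.7 -> shift [-0.31  0.24 12.25] turn 0.2
```

```bash
python3 -m crank '[[[0,-0.2,0.1,2.5,0],[0,-0.2,0.1,5,0],[0,-0.2,0.1,7.5,0],[0,-0.2,0.1,9.5,0],[0,-0.2,0.1,10.5,0],[0,-0.2,0.1,10.5,0],[0,-0.2,0.1,10.5,0],[0,-0.2,0.1,10.5,0],[0,-0.2,0.1,10.5,0],[0,-0.2,0.1,10.5,0]]]'; python3 -c "
from h import *
go(447.8,383.4,27,95.5)"
```

```text
time: 29.3
tool_pos: [449.3, 382.3, 45.0]
tcp_rot: [3.14, -0.001, 1.667]
contact_force: [-0.0, -0.5, -0.6]
grip_width: 30.4
finger_force: 30.0
now [449.3 382.3  45. ] yaw 95.5 -> shift [ 0.12 -0.14  1.8 ] turn -0.0
```

```bash
python3 -m crank '[[[0,0.1,-0.1,0.4,0],[0,0.1,-0.1,0.8,0],[0,0.1,-0.1,1.2,0],[0,0.1,-0.1,1.5,0],[0,0.1,-0.1,1.65,0],[0,0.1,-0.1,1.75,0],[0,0.1,-0.1,1.8,0],[0,0.1,-0.1,1.85,0],[0,0.1,-0.1,1.85,0],[0,0.1,-0.1,1.85,0]]]'
```

```text
time: 30.3
tool_pos: [447.9, 382.9, 26.2]
tcp_rot: [3.141, -0.0, 1.667]
contact_force: [-2.1, -1.2, 5.5]
grip_width: 30.2
finger_force: 30.0
```

Contact again, so I release, rise and back away.

```bash
python3 -m crank '[[[0.4,0,0,0,0],[0.7,0,0,0,0],[1,0,0,0,0],[1,0,0,0,0],[1,0,0,0,0],[1,0,0,0,0],[1,0,0,-2,0],[1,0,0,-6,0],[1,0,0,-10,0],[1,0,0,-14,0]]]'; python3 -m crank '[[[1,2,-2,-2,0],[1,5,-5,-4,0],[1,8,-7,-4,0],[1,12,-9,-4,0],[1,15,-11,-4,0],[1,17,-13,-4,0],[1,17,-13,-4,0],[1,17,-13,-4,0],[1,17,-13,-4,0],[1,17,-13,-4,0]]]'; python3 - <<'E'
from h import *
im,D=bot.capture('top'); cv2.imwrite('pics/t4.png',cv2.resize(im[100:290,150:400,::-1],None,fx=3,fy=3))
P=cloud("top",D).reshape(-1,3); a=np.radians(5.45); c=np.array([460.3,253.])
d=P[:,:2]-c; x=d[:,0]*np.cos(a)+d[:,1]*np.sin(a); y=-d[:,0]*np.sin(a)+d[:,1]*np.cos(a)
for n,y0,zl,zh in(("box",123,48,70),("spray",41,62,90),("pot",-41,45,65),("stamp foot",-123,20,32),("knob",-123,60,90)):
    k=(abs(y-y0)<41)&(abs(x)<40)&(P[:,2]>zl)&(P[:,2]<zh); print(n,k.sum(),"x",x[k].min().round(),x[k].max().round(),"y-y0",(y[k].min()-y0).round(),(y[k].max()-y0).round(),"zmax",P[k,2].max().round())
E
```

```text
time: 31.3
tool_pos: [447.7, 382.8, 167.1]
tcp_rot: [-3.141, 0.0, 1.667]
contact_force: [0.6, 0.2, -0.4]
grip_width: 91.7
finger_force: 0.0
time: 32.3
tool_pos: [303.2, 538.9, 205.8]
tcp_rot: [3.141, 0.0, 1.665]
contact_force: [0.2, -0.0, -0.2]
grip_width: 91.8
finger_force: 0.0
box 688 x -14.0 15.0 y-y0 -41.0 37.0 zmax 65.0
spray 213 x -12.0 19.0 y-y0 -18.0 14.0 zmax 90.0
pot 725 x -25.0 27.0 y-y0 -27.0 26.0 zmax 61.0
stamp foot 203 x -29.0 32.0 y-y0 -41.0 30.0 zmax 30.0
knob 255 x -13.0 16.0 y-y0 -13.0 16.0 zmax 88.0
```

View pics/t4.png

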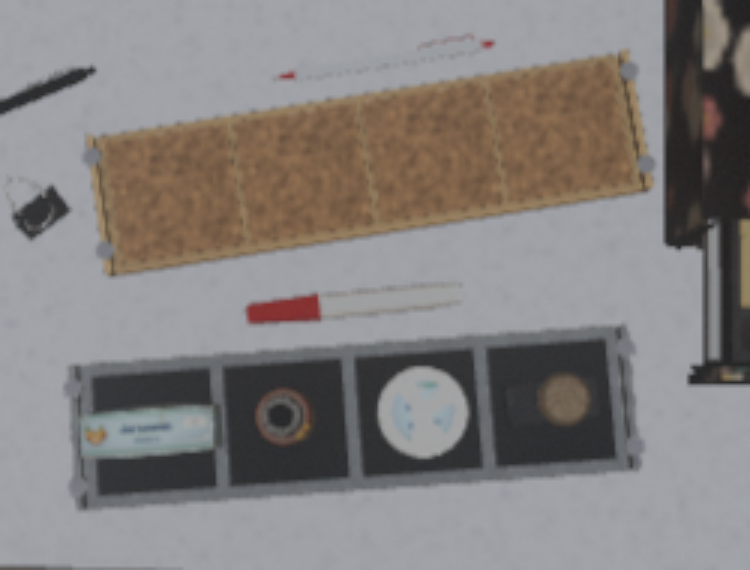

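All four things stand on the grey tray, left to right box (148,430), spray (283,415), pot (423,410) and stamp (560,400), each within about 4 mm of its centre. The gripper is clear, so I hand it in.

```bash
python3 -c "
from plant import bot
print(bot.close_job())"
```

```text
the job is handed in; nothing more can be done
None
```

The job is handed in after about 32 s of robot time, with all four things upright on the grey tray in reverse order (box, spray, pot, stamp from the left), each within about 4 mm of its square's centre by my last measurement; the hand-in returned no verdict.

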